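# Unpack the ring display and present the red box

## Robot

A 6-joint arm with a two-finger parallel gripper is mounted at the origin on a cart in front of the work surface, level with it; the furniture and walls round the work are solid. World frame = base frame: x ahead of the robot, y to its left, z up, the work surface at z = 0. Lengths are in m, angles in rad, forces in N, time in s.
With the tool pointing down it reaches from about 0.35 to 0.875 m from the base axis. Payload 4.2 kg.
Tool frame: the origin (TCP) lies midway between the tips of the shut fingers; the grasp point (between the pads) lies robot.pinch_z behind it (robot.pinch_z is the distance from the TCP to the grasp point, in m); x points along the fingers, y is the direction in which the jaws open and shut, and the axes are right-handed (so a half turn about x gives the same grasp; the last joint's range is limited). The gripper opens to 85 mm and grips with 20 to 120 N. Pads are 22 mm wide; open, the fingers measure 114 mm over their backs; the gripper's body (76 mm by 85 mm) begins 54 mm behind the grasp point. The pads swing forward as they close: fully open they stand 13 mm farther back than shut.
Start: joints at [1.373, 0.385, 0.008, 0, -1.194, -0.259], TCP at [0.276, 0.561, 0.231] pointing down, gripper open.
Joint ranges: [-3.14, 3.14], [-1.21, 2.06], [-1.07, 1.41], [-3.16, 2.05], [-2.99, -0.16], [-3.1, 3.1]. Speed limits (rad/s): [2.79, 2.79, 3.14, 3.14, 3.14, 3.14].

## Interface

Orientations are given as a unit quaternion [w, x, y, z].
In Python, from cell import sensors, optics, workorder, robot gives the robot as it stands.
- The arm moves only by the tool play_rows, never from a script. Its argument "steps" is a list of rows, each a list of 2 entries, a list of its own where there are three numbers: the shift along the tool's x, y, z in mm, then the turn, a rotation vector about the tool's x, y, z in rad. A call has 1 to 5 rows; each row is the pose to reach, as a shift and turn from the pose commanded when the call began, along the tool's axes at that moment; what a row does not reach only later rows make up. A row lasts 1/12 s, in which the tool goes at most 41.7 mm and 7.16 degrees, less where a joint would pass 70% of its speed; a pose out of reach is approached as far as the arm can. A call with a gripper value outside its range is refused whole. "jaw" is the closure, from -1 (fully open) to 1 (shut), so that 0 is half open, set as the call begins (left out, the last holds). The fingers move at their own pace and stop on an object; the grip force is fixed at half the most. Time passes only in rows, so rows that repeat a pose let the fingers close. It gives the time, the measured TCP pose, the force and the opening at its end, in the units of the state.
- sensors.state(): the state, without advancing time (a new reading comes with each control period).
- optics.camera(name): name is "scene" or "top"; returns a dict with "img" (420x560x3 uint8, blue, green, red), "fov_y" (degrees; the focal length in pixels is half the picture's height over the tangent of half this angle, whatever the lens; pixels are square), "cx", "cy" (the principal point, pixels), "xyz" and "rotation" of the camera in the world. Camera axes: x right, y down, z forward; pixel columns grow to the right and rows downward; lengths in m; the calibration is good to about 2 mm. A picture is of the moment at which its call begins. There is no depth.
- workorder.close_job(): hands the job in, once; it reports no verdict.
The state is a dict: "time_s": time; "q": joint angles; "joint_vel": joint speeds; "tau": joint torques, N m; "position": TCP position; "orientation": TCP orientation; "wrist_force": force on the tool from outside, world axes, zero at the start; "moment": the same for the moment, N m; "grip_width": opening from 0.0 (shut) to 1.0 (fully open).
Only numpy, scipy, OpenCV 4.12 (cv2) and the standard library are available. Lean on these libraries where they do the work, as an engineer would, in place of code of your own. Each camera call takes 0.05 s, during which the arm holds its last target.

## Task

The ring-box carousel is still in its display carton: use the wooden toggles to swing both top flaps open and fold them back well past upright, so that they stay there. Then, by its black centre knob, turn the carousel until the red ring box squarely faces the window cut in the carton's front wall, lined up with the brass marker, and keep it steady: finish still gripping the knob, without letting go. Leave the jar, the dish, the loupe and the pen beside the carton where they are.

Things in the scene. Friction and masses are not known exactly. Their poses are not given: they have to be found in the camera images.
- carton: ivory card display carton fixed to the table, 230 (x) x 250 (y) x 118 mm high, walls 4 mm, open on top apart from its two flaps. Origin: centre of its underside; its -x axis points out of the front wall (towards the robot, within about 0.3 rad), +y to its left wall, z up. The front wall has a window 90 mm wide in its middle, open above a sill 22 mm high
- marker (a point): brass marker, 6 mm wide, in the middle of the window sill on the front wall: (-115, 0, 24) mm in the carton's frame
- flap_left (a joint): hinge of the left flap (rad): 0 closed and level, 1.57 upright, stops at 2.3 folded back outwards. The flap is 224 x 80 x 3 mm and its hinge line runs along the top edge of the carton's left (+y) wall; the hinge is stiff enough (0.04 N m) that the flap stays wherever it is left. Starts shut or a little ajar
- flap_right (a joint): the same for the right flap, hinged along the top edge of the right (-y) wall
- toggle_left (a point): centre of the left flap's pull toggle: a wooden rod 12 mm thick, 20 mm long, lying along the carton's x, held 27 mm beyond the middle of the flap's free edge by a strap 8 mm wide; 107 mm from the hinge line. Pinched by its end faces (jaws closing along the carton's x) it can turn between the fingers while the flap swings. Below it all is free down to the knob
- toggle_right (a point): centre of the right flap's pull toggle, the same shape
- hinge_left (a point): middle of the left flap's hinge line, which runs along the carton's x, 118 mm above the table
- hinge_right (a point): middle of the right flap's hinge line, which runs along the carton's x, 118 mm above the table
- carousel (a joint): angle of the carousel in the carton (rad), growing anticlockwise seen from above: 0, or any whole turn (6.283), has the red box facing the window. It turns either way without stops, with slight friction (0.03 N m), and stays where it is left. The carousel is a disc 200 mm in diameter about the carton's centre, its top 16 mm above the table
- red_front (a point): front face of the dark red ring box, at its middle, 93 mm from the carousel's axis. Four closed ring boxes (55 x 52 x 45 mm) are fixed to the carousel a quarter turn apart, facing outwards: the red one, two blue, and a brown one opposite the red. Their tops are 61 mm above the table, their inner sides 39 mm from the axis
- knob: round black ribbed knob on top of the carousel's spindle, turning with it: 36 mm in diameter, 26 mm high, from 66 to 92 mm above the table. Origin: centre of its underside, on the carousel's axis (the carton's centre); z up
- knob_mid (a point): centre of the knob, half-way up, 79 mm above the table
- jar: loose white jar with a blue lid, 58 mm in diameter, 82 mm high, standing beside the carton's left wall; origin at the centre of its underside. Bystander
- dish: loose shallow white dish, 82 mm in diameter, 22 mm high, beside the carton's right wall; origin at the centre of its underside. Bystander
- loupe: loose folding loupe, 35 x 29 x 14 mm, in front of the carton to the left; origin at the centre of its underside. Bystander
- pen: loose pale pen, 145 mm long, 9 mm thick, lying in front of the carton to the right; origin at the centre of its underside. Bystander

How it is judged:
On the way:
1. both flaps are folded back past upright (value of joint each of flap_left, flap_right above 1.7 rad), for 0.2 s.
At the end, for the whole second after the job is handed in: both flaps past 1.7 rad; red box's front middle within 10 mm sideways of the carton's middle line, on the window side; carousel under 0.08 rad/s; fingers on the knob with over 2 N, grasp point within 18 mm of its axis and at most 12 mm above its top, through the last second (all of step 1 and x of red_front in the frame of carton below 0 m and y of red_front in the frame of carton between -0.01 and 0.01 m and velocity of joint carousel between -0.08 and 0.08 rad/s and contact force between the fingers and knob above 2 N and horizontal distance between the grasp point and knob below 0.018 m and z of the grasp point in the frame of knob below 0.038 m); the arm keeps its last pose, push and grip.
It fails at once if a bystander (jar, dish, loupe or pen) is moved by more than 30 mm (distance of any of jar, dish, loupe, pen from where it was at the start of the episode above 0.03 m).
It also fails if it takes over 72 s, if anything falls off the work surface, if the arm or the gripper's body presses on something with over 40 N, if the wrist force passes 120 N, or if a joint passes its speed limit or range.

## Working session

There is one attempt and no reset: what is moved stays moved. The work goes in short steps, Python scripts to look and compute and a tool call to move; the robot and the scene stay as the last step left them, time stands still between calls to the robot, and variables do not carry over. Pictures are saved under pics/ and viewed, and the job is handed in when it is done.

Besides the shell and the picture viewer there is one more tool, called after ">>>" by a JSON object that holds its "name" and its "arguments". play_rows: Moves the arm, as the interface text tells. Its arguments: {"type":"object","properties":{"steps":{"type":"array","items":{"type":"array"}},"jaw":{"type":"number"}},"required":["steps"]}

```bash
ls; mkdir -p pics
python3 - <<'E'
from cell import sensors, optics, workorder, robot
import cv2
print(sensors.state(), robot.pinch_z)
for n in("scene","top"):
    c=optics.camera(n); cv2.imwrite(f"pics/{n}0.png",c["img"]); print({k:v for k,v in c.items() if k!="img"})
E
```

```text
pics
{'time_s': 0.0, 'q': array([ 1.37259461e+00,  3.85515211e-01,  6.61063446e-03, -5.30929279e-04,
       -1.19403270e+00, -2.58598149e-01]), 'joint_vel': array([-0.00012365, -0.00128329, -0.00078211, -0.000426  , -0.00118832,
       -0.00103078]), 'tau': array([-3.06636130e-04, -3.92289913e+01,  1.88402796e+01,  4.18643117e+00,
       -4.75489083e-03,  2.88611268e-06]), 'position': array([0.2753873 , 0.56038167, 0.23023588]), 'orientation': array([ 0.15940811, -0.68857553,  0.16093184,  0.68887861]), 'wrist_force': array([ 0.48339272, -0.64820441, -0.28588395]), 'moment': array([ 0.00072949,  0.05147254, -0.01594209]), 'grip_width': 1.000767084557154} 0.0187
{'fov_y': 49.20066654378274, 'cx': 282.35860299835934, 'cy': 208.9167018461857, 'xyz': array([ 0.04894705, -0.37858424,  0.71749294]), 'rotation': array([-0.36694703,  0.85184205, -0.34513672,  0.14351182])}
{'fov_y': 42.83541669154159, 'cx': 281.25567861506806, 'cy': 210.22180348396725, 'xyz': array([0.34167777, 0.10329196, 1.1742188 ]), 'rotation': array([ 0.06422182, -0.69407568,  0.71499251, -0.05403909])}
```

View pics/scene0.png

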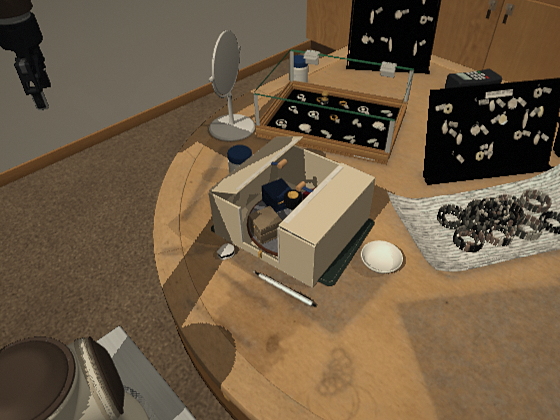

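View pics/top0.png

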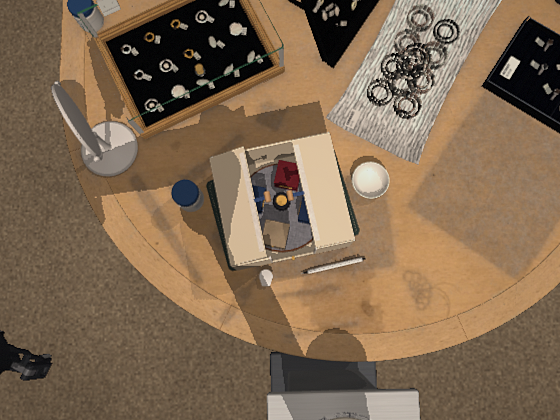

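```bash
cat > h.py <<'E'
import numpy as np, cv2
from scipy.spatial.transform import Rotation as R
from cell import sensors, optics, robot
def cam(n):
    c=optics.camera(n); q=c["rotation"]; c["R"]=R.from_quat([q[1],q[2],q[3],q[0]]).as_matrix()
    c["f"]=210/np.tan(np.radians(c["fov_y"])/2); return c
def proj(c,p):
    p=(np.atleast_2d(p)-c["xyz"])@c["R"]; return np.c_[c["cx"]+c["f"]*p[:,0]/p[:,2],c["cy"]+c["f"]*p[:,1]/p[:,2]]
def ray(c,uv):
    d=c["R"]@np.array([(uv[0]-c["cx"])/c["f"],(uv[1]-c["cy"])/c["f"],1]); return d/np.linalg.norm(d)
def atz(c,uv,z):
    d=ray(c,uv); return c["xyz"]+d*(z-c["xyz"][2])/d[2]
def tri(c1,u1,c2,u2):
    d1,d2=ray(c1,u1),ray(c2,u2); A=np.c_[d1,-d2]; s=np.linalg.lstsq(A,c2["xyz"]-c1["xyz"],rcond=None)[0]
    a,b=c1["xyz"]+s[0]*d1,c2["xyz"]+s[1]*d2; return (a+b)/2,np.linalg.norm(a-b)
def crop(c,x0,y0,x1,y1,k,name):
    cv2.imwrite("pics/"+name,cv2.resize(c["img"][y0:y1,x0:x1],None,fx=k,fy=k,interpolation=cv2.INTER_CUBIC))
E
python3 - <<'E'
from h import *
c=cam("top"); s=cam("scene"); print(R.from_matrix(s["R"]).as_euler('xyz'))
crop(c,190,110,390,260,4,"t1.png"); crop(s,200,120,400,270,4,"s1.png")
print(proj(c,[0.5,0.1,0.1]),c["R"])
E
```

```text
[-2.33164333  0.00879509 -0.7661321 ]
[[289.58360875 221.3867117 ]] [[-0.02826901 -0.98557684  0.16685067]
 [-0.9994588   0.03067745  0.01187451]
 [-0.0168218  -0.16642469 -0.98591067]]
```

View pics/t1.png

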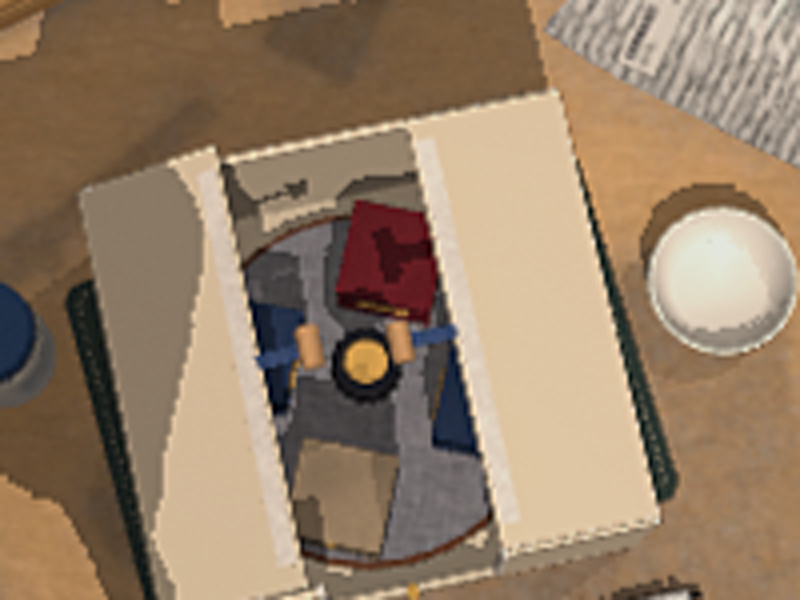

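View pics/s1.png

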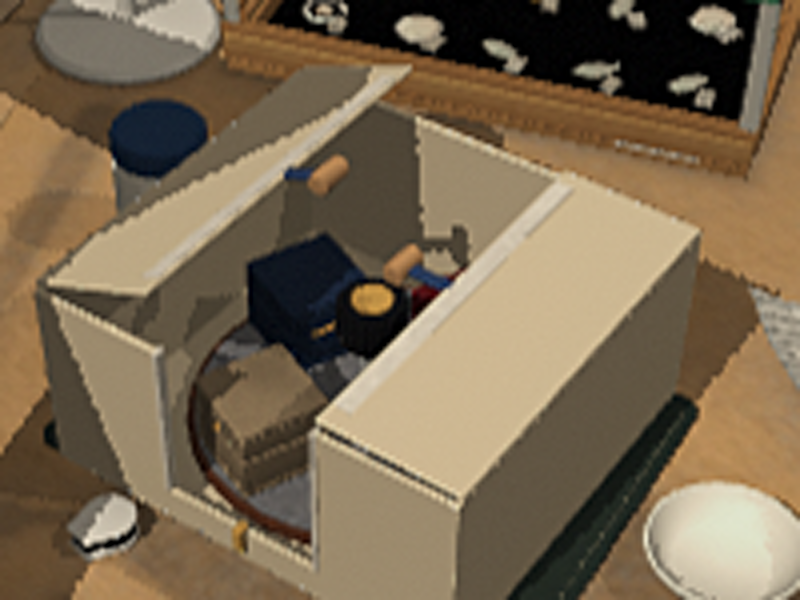

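Run:
```python
from h import *
c=cam("top"); s=cam("scene")
T=lambda x,y:(190+x/4,110+y/4); S=lambda x,y:(200+x/4,120+y/4)
print("knob",atz(c,T(368,357),.092),atz(s,S(373,296),.092),tri(c,T(368,357),s,S(373,296)))
print("marker",tri(c,T(412,592),s,S(240,536)))
print("TL",tri(c,T(308,346),s,S(328,174)))
print("TR",tri(c,T(401,341),s,S(404,263)))
p=atz(c,T(560,92),.121);q=atz(c,T(660,520),.121);print("right edge",p,q,np.arctan2((p-q)[1],(p-q)[0]),np.linalg.norm(p-q))
p=atz(c,T(215,165),.118);q=atz(c,T(411,128),.118);print("rear edge",p,q,np.arctan2(-(p-q)[0],(p-q)[1]))
print("red top", [atz(c,T(*u),.061) for u in((358,202),(340,290),(432,310),(300,445),(398,455),(380,555),(292,535))])
print("jar",atz(c,T(0,330),.082),"dish",atz(c,T(722,280),.02))
print("loupe",atz(c,(266,276),.01),"pen",atz(c,(305,271),.005),atz(c,(364,261),.005))
```

```text
knob [0.54766308 0.11414834 0.092     ] [0.54715251 0.11497461 0.092     ] (array([0.54721831, 0.11441729, 0.0924235 ]), np.float64(0.0009010603636352142))
marker (array([0.43264674, 0.09462328, 0.01440219]), np.float64(0.0006956513533084845))
TL (array([0.54160546, 0.14208447, 0.15866724]), np.float64(0.0007652375876657666))
TR (array([0.54964514, 0.09679036, 0.12378286]), np.float64(0.0010397744566752755))
right edge [0.67667085 0.01195702 0.121     ] [ 0.45585718 -0.02773076  0.121     ] 0.17783553274216227 0.2243519445478923
rear edge [0.64485303 0.18910216 0.118     ] [0.66107796 0.08852455 0.118     ] 0.15993959978158745
red top [array([0.63819718, 0.11740565, 0.061     ]), array([0.59029276, 0.12831637, 0.061     ]), array([0.57787173, 0.07977809, 0.061     ]), array([0.50762789, 0.15153623, 0.061     ]), array([0.50074137, 0.10021067, 0.061     ]), array([0.44845403, 0.11120282, 0.061     ]), array([0.46028392, 0.15681591, 0.061     ])]
jar [0.56993933 0.3057731  0.082     ] dish [ 0.59834503 -0.08111483  0.02      ]
loupe [0.39557083 0.15436156 0.01      ] pen [0.40412833 0.06960658 0.005     ] [ 0.4220118  -0.05933491  0.005     ]
```

```bash
cat >> h.py <<'E'
C=np.array([.5472,.1145,0]); YAW=.173
EX=np.array([np.cos(YAW),np.sin(YAW),0]); EY=np.array([-np.sin(YAW),np.cos(YAW),0]); EZ=np.array([0,0,1.])
def W(x,y,z): return C+EX*x/1000+EY*y/1000+EZ*z/1000   # mm carton -> world
def K(p): p=np.asarray(p)-C; return np.array([p@EX,p@EY,p[2]])*1000
def tool():
    s=sensors.state(); q=s["orientation"]; return s,np.array(s["position"]),R.from_quat([q[1],q[2],q[3],q[0]])
def go(target_w,Rt=None):
    s,p,r=tool(); d=r.inv().apply(target_w-p)*1000
    rv=(r.inv()*Rt).as_rotvec() if Rt is not None else 0
    print("shift",np.round(d,1),"rot",np.round(rv,3),"carton mm",K(p).round(1)); return d
def down(yaw,sgn=1): # tool x down, tool y at carton-frame angle yaw
    a=YAW+yaw; y=np.array([np.cos(a),np.sin(a),0]); x=-EZ; return R.from_matrix(np.c_[x,y,np.cross(x,y)])
def rep():
    s,p,r=tool(); print("t",round(s["time_s"],2),"K",K(p).round(1),"yaw(tool y, carton)",round(float(np.arctan2(*(r.as_matrix()[:,1]@np.c_[EY,EX]))),3),"tilt",r.as_matrix()[2,0].round(4),"F",np.round(s["wrist_force"],1),"w",round(s["grip_width"],3),"q",np.round(s["q"],2))
E
python3 - <<'E'
from h import *
rep()
go(W(0,28,200),down(0)); go(W(0,28,200),down(np.pi))
E
```

```text
t 0.3 K [-190.7  486.4  230.9] yaw(tool y, carton) -2.201 tilt -1.0 F [-0.1 -0.3  0. ] w 0.998 q [ 1.37  0.39  0.01 -0.   -1.19 -0.26]
shift [  31.2  258.  -424.1] rot [-2.201e+00  1.000e-03 -0.000e+00] carton mm [-190.7  486.4  230.9]
shift [  31.2  258.  -424.1] rot [ 0.941 -0.    -0.001] carton mm [-190.7  486.4  230.9]
```

>>> {"name": "play_rows", "arguments": {"steps": [[[0,20,-32],[0.08,0,0]],[[0,40,-65],[0.15,0,0]],[[0,60,-98],[0.23,0,0]],[[0,80,-131],[0.3,0,0]],[[0,100,-164],[0.38,0,0]]], "jaw": -0.3}}

```text
time_s: 0.72
position: [0.3792, 0.3973, 0.2314]
orientation: [-0.288, 0.646, -0.288, -0.646]
wrist_force: [0.7, 0.2, 1.5]
grip_width: 0.656
```

Run:
```python
from h import *
rep()
go(W(0,28,215),down(np.pi))
```

```text
t 0.72 K [-116.8  307.4  231.4] yaw(tool y, carton) -2.584 tilt -1.0 F [0.7 0.2 1.5] w 0.656 q [ 1.1   0.26 -0.18  0.   -1.13 -0.37]
shift [  16.4   48.9 -298.9] rot [0.558 0.    0.   ] carton mm [-116.8  307.4  231.4]
```

>>> {"name": "play_rows", "arguments": {"steps": [[[0,7,-40],[0.08,0,0]],[[0,13,-80],[0.16,0,0]],[[0,20,-120],[0.24,0,0]],[[0,26,-160],[0.32,0,0]],[[0,33,-200],[0.4,0,0]]]}}

```text
time_s: 1.13
position: [0.4889, 0.2265, 0.2316]
orientation: [-0.411, 0.575, -0.411, -0.575]
wrist_force: [-0.3, 1.3, -0.3]
grip_width: 0.649
```

Run:
```python
from h import *
rep()
go(W(0,28,215),down(np.pi))
```

```text
t 1.13 K [-38.1 120.4 231.6] yaw(tool y, carton) -2.984 tilt -1.0 F [-0.3  1.3 -0.3] w 0.649 q [ 0.73  0.24 -0.2   0.   -1.13 -0.4 ]
shift [ 16.6 -23.2 -97.2] rot [0.157 0.    0.001] carton mm [-38.1 120.4 231.6]
```

>>> {"name": "play_rows", "arguments": {"steps": [[[0,-8,-33],[0.06,0,0]],[[0,-15,-66],[0.12,0,0]],[[8,-23,-97],[0.157,0,0]],[[16,-23,-97],[0.157,0,0]],[[16,-23,-97],[0.157,0,0]]]}}

```text
time_s: 1.55
position: [0.5412, 0.1423, 0.2133]
orientation: [0.454, -0.541, 0.456, 0.542]
wrist_force: [-0.1, 1.1, 0.0]
grip_width: 0.65
```

Run:
```python
from h import *
rep()
go(W(0,28,145),down(np.pi))
c=cam("top"); s=cam("scene");crop(c,190,110,390,260,4,"t2.png"); crop(s,200,100,400,250,4,"s2.png")
```

```text
t 1.55 K [ -1.1  28.4 213.3] yaw(tool y, carton) -3.141 tilt -1.0 F [-0.1  1.1  0. ] w 0.65 q [ 0.55  0.29 -0.18 -0.   -1.11 -0.37]
shift [68.3 -1.3 -0.4] rot [ 0.    -0.001 -0.004] carton mm [ -1.1  28.4 213.3]
```

View pics/s2.png

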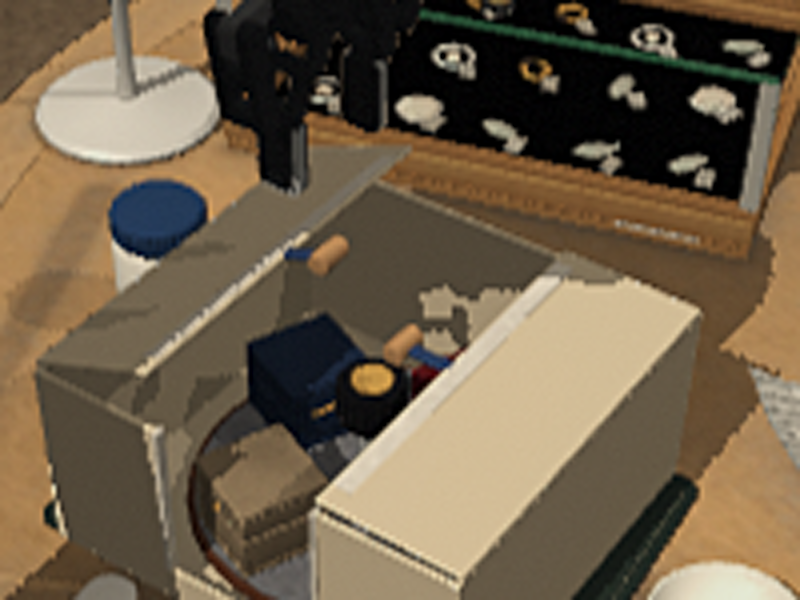

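>>> {"name": "play_rows", "arguments": {"steps": [[[25,-1,0],[0,0,0]],[[48,-1,0],[0,0,0]],[[62,-1,0],[0,0,0]],[[68,-1,0],[0,0,0]],[[68,-1,0],[0,0,0]]]}}

```text
time_s: 2.07
position: [0.5418, 0.1451, 0.1465]
orientation: [0.453, -0.542, 0.454, 0.543]
wrist_force: [0.0, -0.2, -0.1]
grip_width: 0.651
```

Run:
```python
from h import *
rep()
c=cam("top"); s=cam("scene");crop(c,190,110,390,260,4,"t3.png"); crop(s,200,100,400,250,4,"s3.png")
print(proj(c,W(0,28,159)),proj(s,W(0,28,159)))
```

```text
t 2.07 K [-1.000e-01  3.110e+01  1.465e+02] yaw(tool y, carton) -3.136 tilt -1.0 F [ 0.  -0.2 -0.1] w 0.651 q [ 0.55  0.35 -0.27 -0.   -0.95 -0.37]
[[267.09886998 195.91227856]] [[282.09156458 163.2313368 ]]
```

View pics/s3.png

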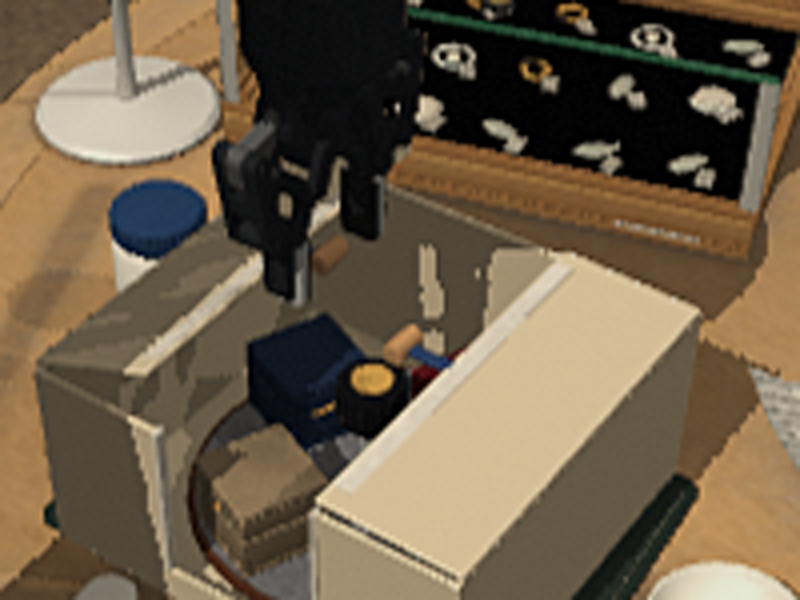

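View pics/t3.png

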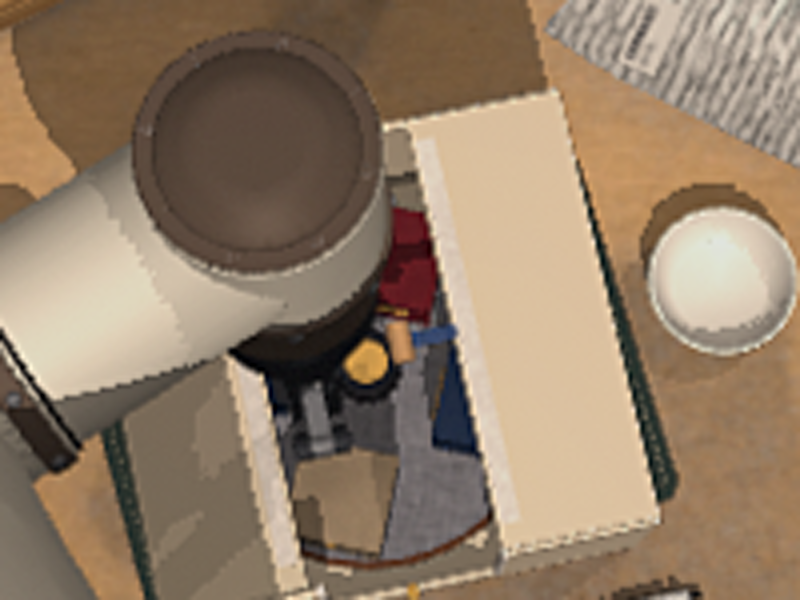

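>>> {"name": "play_rows", "arguments": {"steps": [[[0,0,-3],[0,0,0]],[[0,0,-3],[0,0,0]],[[0,0,-3],[0,0,0]],[[0,0,-3],[0,0,0]],[[0,0,-3],[0,0,0]]], "jaw": 1}}

```text
time_s: 2.58
position: [0.5422, 0.1406, 0.1473]
orientation: [0.453, -0.542, 0.455, 0.542]
wrist_force: [-3.5, -2.3, 1.5]
grip_width: 0.209
```

Run:
```python
from h import *
rep()
c=cam("top"); s=cam("scene"); crop(s,200,100,400,250,4,"s4.png")
```

```text
t 2.58 K [ -0.4  26.5 147.3] yaw(tool y, carton) -3.138 tilt -1.0 F [-3.5 -2.3  1.5] w 0.209 q [ 0.54  0.35 -0.27 -0.   -0.95 -0.37]
```

View pics/s4.png

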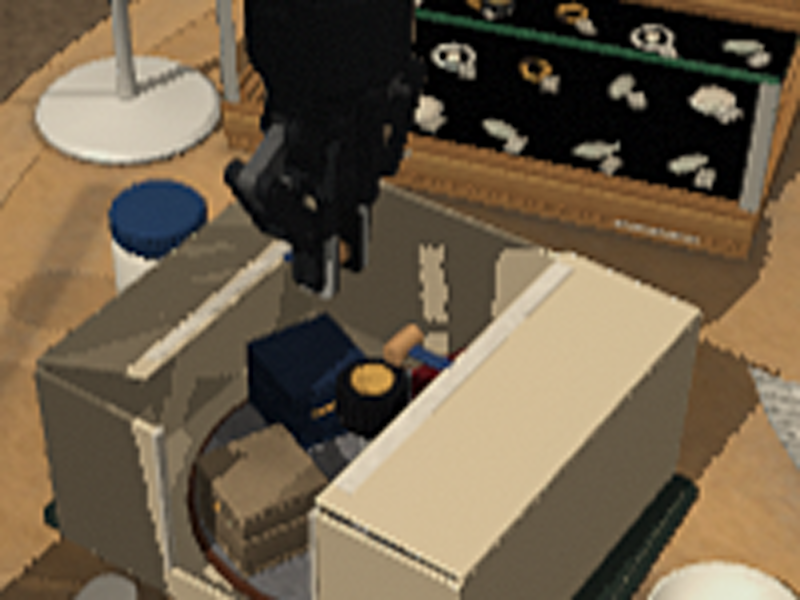

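>>> {"name": "play_rows", "arguments": {"steps": [[[-19,0,10],[0,0,0]],[[-35,0,24],[0,0,0]],[[-48,0,41],[0,0,0]],[[-58,0,60],[0,0,0]],[[-64,0,80],[0,0,0]]]}}

```text
time_s: 3.1
position: [0.5276, 0.2192, 0.2111]
orientation: [0.453, -0.542, 0.456, 0.542]
wrist_force: [-1.7, -3.1, -4.7]
grip_width: 0.208
```

Run:
```python
from h import *
rep()
c=cam("top"); s=cam("scene"); crop(s,200,80,400,230,4,"s5.png")
```

```text
t 3.1 K [ -1.2 106.5 211.1] yaw(tool y, carton) -3.139 tilt -1.0 F [-1.7 -3.1 -4.7] w 0.208 q [ 0.68  0.31 -0.15  0.   -1.11 -0.5 ]
```

View pics/s5.png

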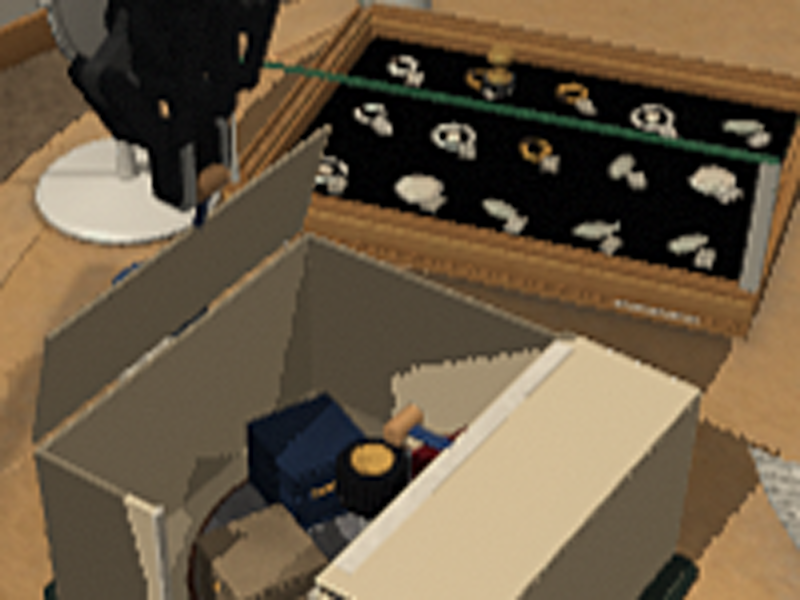

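>>> {"name": "play_rows", "arguments": {"steps": [[[-2,0,21],[0,0,0]],[[1,0,42],[0,0,0]],[[8,0,63],[0,0,0]],[[16,0,77],[0,0,0]],[[16,0,77],[0,0,0]]]}}

```text
time_s: 3.62
position: [0.5134, 0.3, 0.197]
orientation: [0.453, -0.542, 0.452, 0.544]
wrist_force: [-13.6, 3.7, 13.2]
grip_width: 0.172
```

Run:
```python
from h import *
rep()
c=cam("top"); s=cam("scene"); crop(s,180,80,380,230,4,"s6.png")
```

```text
t 3.62 K [ -1.4 188.5 197. ] yaw(tool y, carton) -3.134 tilt -1.0 F [-13.6   3.7  13.2] w 0.172 q [ 0.8   0.36 -0.12 -0.   -1.09 -0.62]
```

View pics/s6.png

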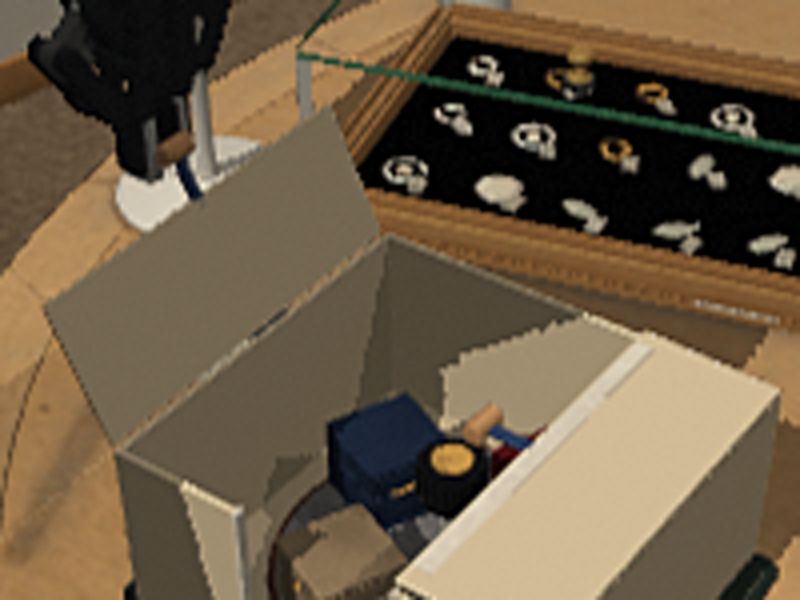

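>>> {"name": "play_rows", "arguments": {"steps": [[[0,0,0],[0,0,0]],[[0,0,0],[0,0,0]],[[0,0,0],[0,0,0]],[[-10,0,0],[0,0,0]],[[-35,0,0],[0,0,0]]], "jaw": -0.3}}

```text
time_s: 4.13
position: [0.5144, 0.2946, 0.2273]
orientation: [0.452, -0.541, 0.457, 0.543]
wrist_force: [0.3, 0.6, 0.1]
grip_width: 0.65
```

Run:
```python
from h import *
rep()
c=cam("top"); s=cam("scene"); crop(s,180,80,380,230,4,"s7.png")
go(W(0,-18,210),down(np.pi))
```

```text
t 4.13 K [ -1.3 183.1 227.3] yaw(tool y, carton) -3.139 tilt -1.0 F [0.3 0.6 0.1] w 0.65 q [ 0.79  0.34 -0.07 -0.   -1.17 -0.62]
shift [  24.3    4.1 -202.8] rot [0.004 0.003 0.009] carton mm [  3.  184.8 235. ]
```

View pics/s7.png

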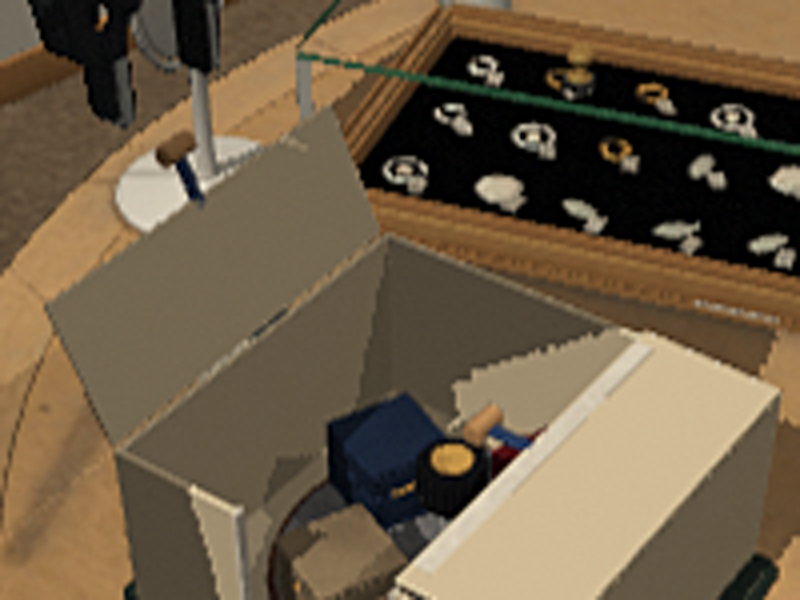

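>>> {"name": "play_rows", "arguments": {"steps": [[[-18,1,-20],[0,0,0]],[[-20,2,-60],[0,0,0]],[[-20,3,-100],[0,0,0]],[[-10,4,-140],[0,0,0]],[[0,4,-178],[0,0,0]]]}}

```text
time_s: 4.65
position: [0.5438, 0.1183, 0.2313]
orientation: [-0.455, 0.543, -0.453, -0.542]
wrist_force: [1.5, 0.3, 0.1]
grip_width: 0.655
```

Run:
```python
from h import *
rep()
go(W(0,-18,111),down(np.pi))
```

```text
t 4.65 K [ -2.8   4.3 231.3] yaw(tool y, carton) -3.137 tilt -1.0 F [1.5 0.3 0.1] w 0.655 q [ 0.51  0.27 -0.17  0.   -1.14 -0.33]
shift [120.3  -2.2 -22.4] rot [0.004 0.001 0.004] carton mm [ -2.8   4.3 231.3]
```

>>> {"name": "play_rows", "arguments": {"steps": [[[20,-2,-20],[0,0,0]],[[50,-2,-21],[0,0,0]],[[80,-2,-21],[0,0,0]],[[80,-2,-21],[0,0,0]],[[80,-2,-21],[0,0,0]]]}}

```text
time_s: 5.07
position: [0.5485, 0.0989, 0.1496]
orientation: [0.453, -0.542, 0.455, 0.542]
wrist_force: [-0.3, -0.3, 1.2]
grip_width: 0.654
```

Run:
```python
from h import *
rep()
go(W(0,-18,111),down(np.pi))
c=cam("top"); s=cam("scene"); crop(s,200,100,400,250,4,"s8.png");crop(c,190,110,390,260,4,"t8.png")
```

```text
t 5.07 K [ -1.4 -15.6 149.6] yaw(tool y, carton) -3.138 tilt -1.0 F [-0.3 -0.3  1.2] w 0.654 q [ 0.47  0.35 -0.27  0.   -0.95 -0.29]
shift [38.6 -1.5 -2.4] rot [ 0.004 -0.001 -0.002] carton mm [ -1.4 -15.6 149.6]
```

View pics/s8.png

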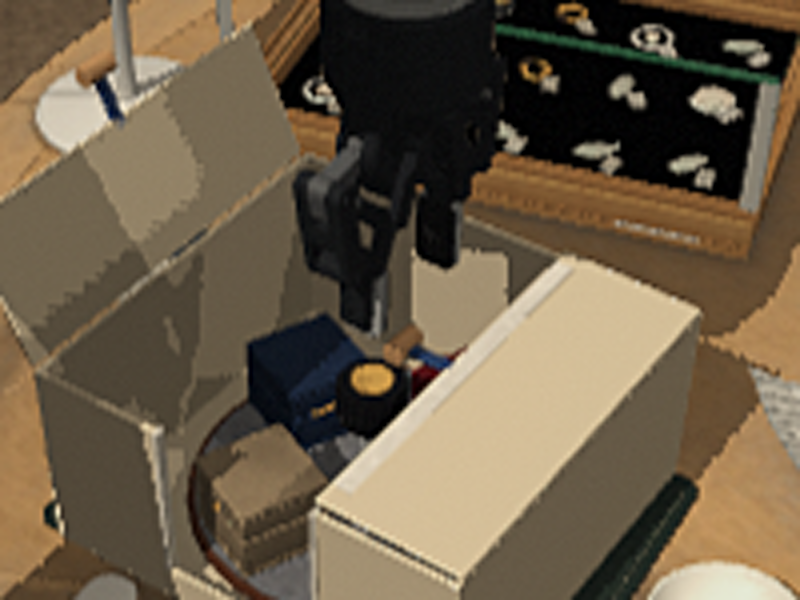

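View pics/t8.png

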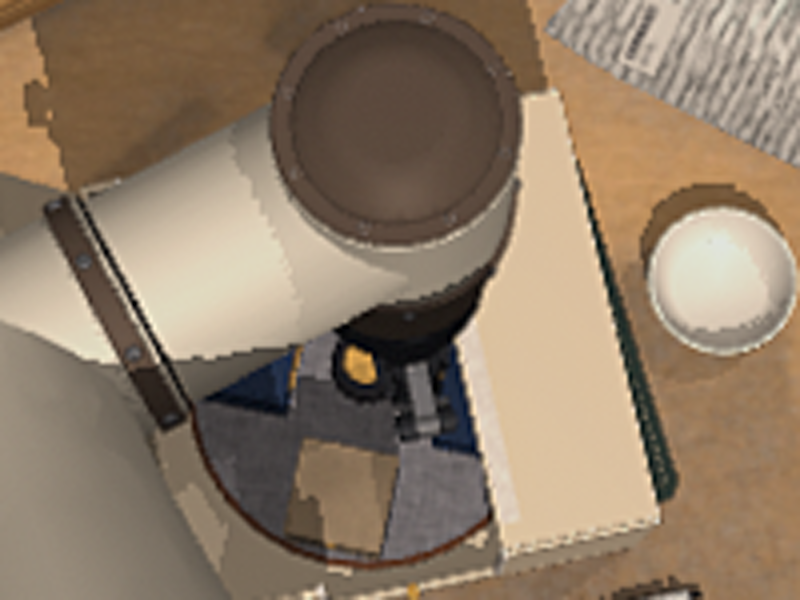

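>>> {"name": "play_rows", "arguments": {"steps": [[[15,-1,-3],[0,0,0]],[[30,-1,-3],[0,0,0]],[[38,-1,-3],[0,0,0]],[[38,-1,-3],[0,0,0]],[[38,-1,-3],[0,0,0]]]}}

```text
time_s: 5.58
position: [0.5509, 0.0974, 0.1135]
orientation: [-0.454, 0.543, -0.453, -0.542]
wrist_force: [0.3, 0.2, -0.0]
grip_width: 0.648
```

>>> {"name": "play_rows", "arguments": {"steps": [[[0,0,0],[0,0,0]],[[0,0,0],[0,0,0]],[[0,0,0],[0,0,0]],[[0,0,0],[0,0,0]],[[0,0,0],[0,0,0]]], "jaw": 1}}

```text
time_s: 6.0
position: [0.5501, 0.0971, 0.1126]
orientation: [0.454, -0.542, 0.454, 0.542]
wrist_force: [-1.6, 1.7, 1.0]
grip_width: 0.214
```

Run:
```python
from h import *
rep()
c=cam("top"); s=cam("scene"); crop(s,200,100,400,250,4,"s9.png")
```

```text
t 6.0 K [-1.000e-01 -1.770e+01  1.126e+02] yaw(tool y, carton) -3.138 tilt -1.0 F [-1.6  1.7  1. ] w 0.214 q [ 0.46  0.39 -0.32 -0.   -0.87 -0.29]
```

View pics/s9.png

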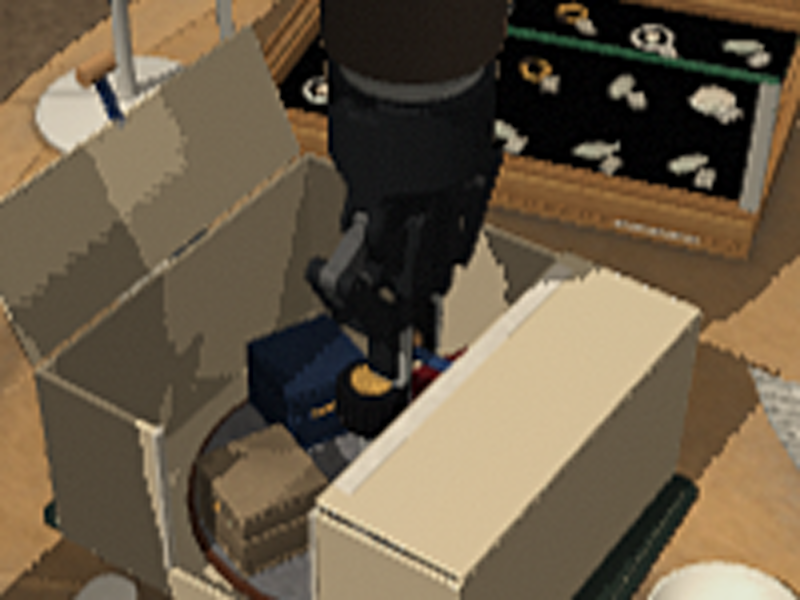

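>>> {"name": "play_rows", "arguments": {"steps": [[[-21,0,-3],[0,0,0]],[[-41,0,-10],[0,0,0]],[[-59,0,-22],[0,0,0]],[[-75,0,-36],[0,0,0]],[[-87,0,-54],[0,0,0]]]}}

```text
time_s: 6.52
position: [0.5597, 0.0439, 0.1994]
orientation: [0.454, -0.542, 0.453, 0.543]
wrist_force: [3.0, -0.9, -9.4]
grip_width: 0.21
```

Run:
```python
from h import *
rep()
```

```text
t 6.52 K [  0.2 -71.7 199.4] yaw(tool y, carton) -3.137 tilt -1.0 F [ 3.  -0.9 -9.4] w 0.21 q [ 0.37  0.3  -0.2  -0.   -1.07 -0.19]
```

>>> {"name": "play_rows", "arguments": {"steps": [[[-9,0,-20],[0,0,0]],[[-13,0,-40],[0,0,0]],[[-14,0,-62],[0,0,0]],[[-10,0,-83],[0,0,0]],[[-2,0,-103],[0,0,0]]]}}

```text
time_s: 6.93
position: [0.5785, -0.0589, 0.2026]
orientation: [-0.454, 0.543, -0.453, -0.541]
wrist_force: [0.7, 1.1, -0.7]
grip_width: 0.033
```

>>> {"name": "play_rows", "arguments": {"steps": [[[5,0,-8],[0,0,0]],[[5,0,-8],[0,0,0]],[[5,0,-8],[0,0,0]],[[5,0,-8],[0,0,0]]]}}

```text
time_s: 7.27
position: [0.5794, -0.065, 0.1966]
orientation: [-0.454, 0.543, -0.454, -0.542]
wrist_force: [-0.1, 0.5, 0.4]
grip_width: -0.001
```

Run:
```python
from h import *
rep()
c=cam("top"); s=cam("scene"); crop(s,200,80,400,230,4,"s10.png")
```

```text
t 7.27 K [   0.8 -182.3  196.6] yaw(tool y, carton) -3.137 tilt -1.0 F [-0.1  0.5  0.4] w -0.001 q [ 0.17  0.34 -0.15  0.   -1.08  0.01]
```

View pics/s10.png

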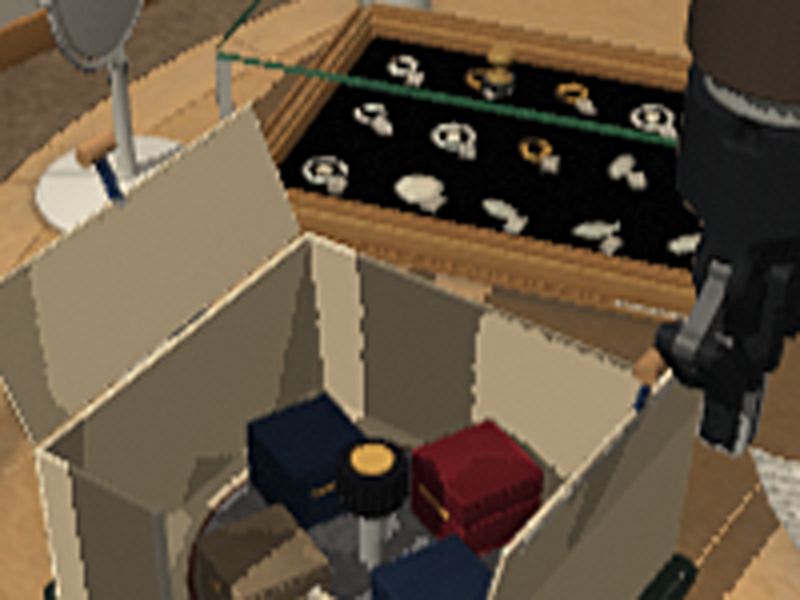

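>>> {"name": "play_rows", "arguments": {"steps": [[[-40,15,0],[0,0,0]],[[-65,45,15],[0,0,0]],[[-65,50,50],[0,0,0]],[[-65,50,85],[0,0,0]],[[-60,50,95],[0,0,0]]]}}

```text
time_s: 7.78
position: [0.513, 0.0226, 0.2589]
orientation: [-0.455, 0.544, -0.451, -0.542]
wrist_force: [0.1, 0.2, -0.2]
grip_width: -0.004
```

Run:
```python
from h import *
rep()
c=cam("top"); s=cam("scene"); crop(s,200,80,400,230,4,"s11.png");crop(c,190,110,390,260,4,"t11.png")
go(W(-50,-90,178),down(np.pi))
```

```text
t 7.78 K [-49.5 -84.6 258.9] yaw(tool y, carton) -3.134 tilt -1.0 F [ 0.1  0.2 -0.2] w -0.004 q [ 0.36  0.17 -0.22 -0.   -1.17 -0.18]
shift [78.4 -0.2 -4.2] rot [0.008 0.    0.   ] carton mm [-50.2 -85.8 256.4]
```

View pics/s11.png

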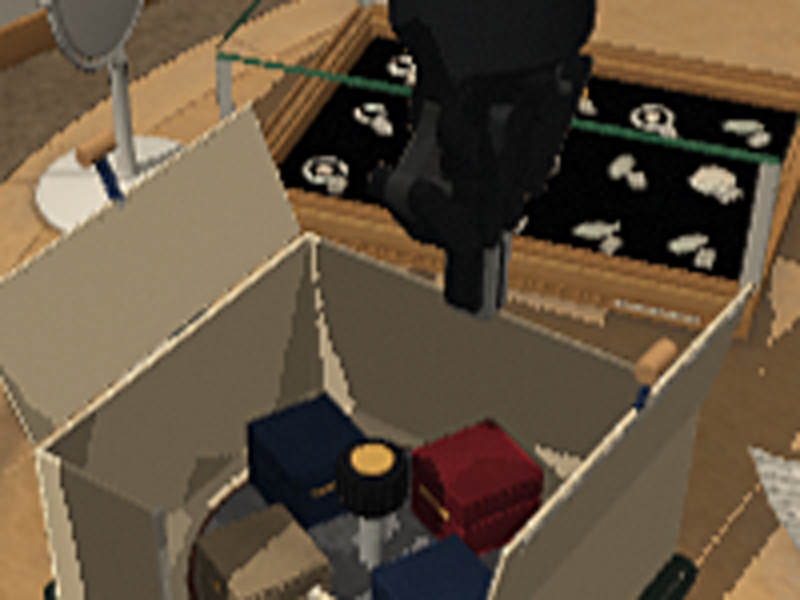

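View pics/t11.png

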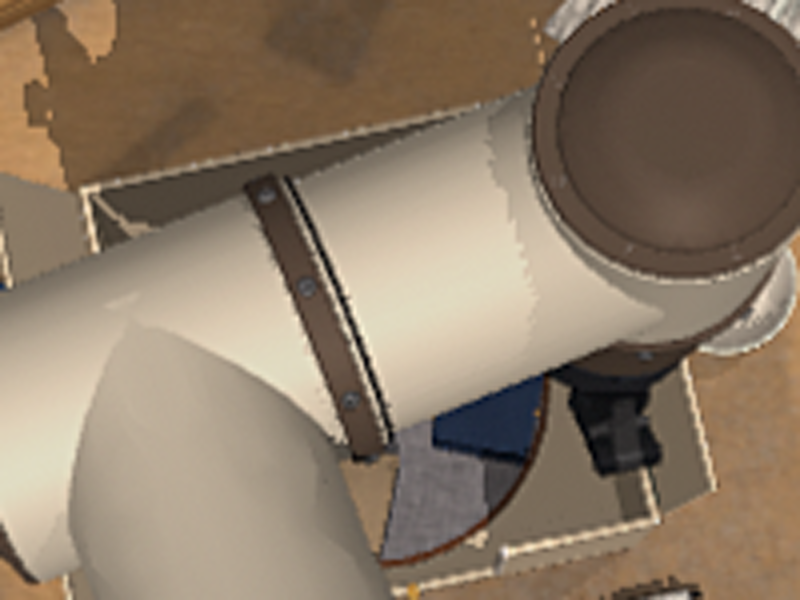

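>>> {"name": "play_rows", "arguments": {"steps": [[[30,0,0],[0,0,0]],[[60,0,0],[0,0,0]],[[78,0,0],[0,0,0]],[[78,0,-15],[0,0,0]],[[78,0,-30],[0,0,0]]]}}

```text
time_s: 8.3
position: [0.518, -0.011, 0.1766]
orientation: [0.452, -0.542, 0.455, 0.543]
wrist_force: [-0.1, 0.6, 1.0]
grip_width: -0.003
```

>>> {"name": "play_rows", "arguments": {"steps": [[[0,0,-10],[0,0,0]],[[0,0,-20],[0,0,0]],[[0,0,-30],[0,0,0]],[[0,0,-36],[0,0,0]],[[0,0,-36],[0,0,0]]]}}

```text
time_s: 8.72
position: [0.5252, -0.047, 0.1785]
orientation: [-0.454, 0.542, -0.454, -0.542]
wrist_force: [0.8, 0.3, -0.1]
grip_width: 0.001
```

Run:
```python
from h import *
rep()
c=cam("top"); s=cam("scene"); crop(s,200,80,400,230,4,"s12.png")
```

```text
t 8.72 K [ -49.5 -155.3  178.5] yaw(tool y, carton) -3.139 tilt -1.0 F [ 0.8  0.3 -0.1] w 0.001 q [ 0.22  0.27 -0.31  0.   -1.   -0.04]
```

View pics/s12.png

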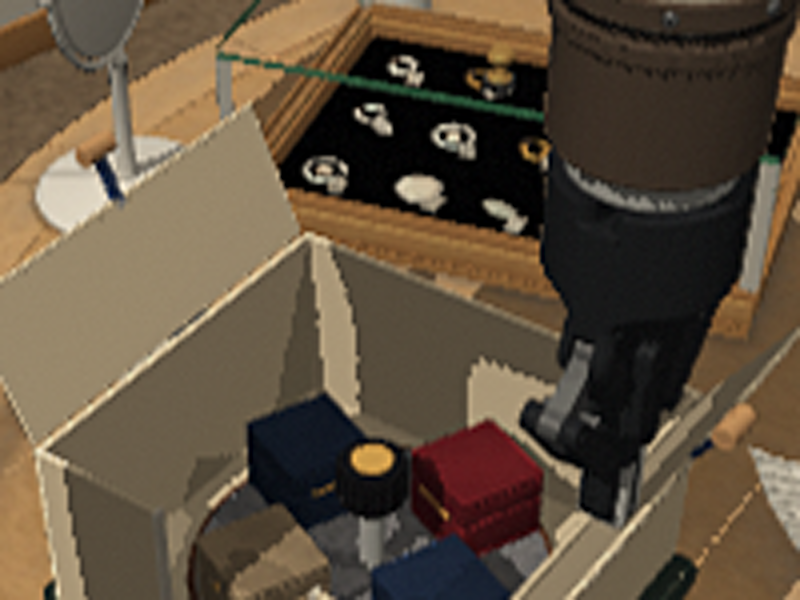

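>>> {"name": "play_rows", "arguments": {"steps": [[[-5,-10,30],[-0.1,0,0]],[[-5,-20,65],[-0.22,0,0]],[[-5,-33,100],[-0.34,0,0]],[[0,-43,130],[-0.46,0,0]],[[5,-50,155],[-0.58,0,0]]], "jaw": -0.6}}

```text
time_s: 9.23
position: [0.5473, 0.1184, 0.1738]
orientation: [-0.278, 0.651, -0.277, -0.65]
wrist_force: [0.1, -0.6, 0.6]
grip_width: 0.708
```

Run:
```python
from h import *
rep()
go(W(0,0,150),down(np.pi+1.2))
c=cam("top"); s=cam("scene"); crop(s,200,80,400,230,4,"s13.png")
```

```text
t 9.23 K [  0.8   3.8 173.8] yaw(tool y, carton) -2.55 tilt -1.0 F [ 0.1 -0.6  0.6] w 0.708 q [ 0.5   0.32 -0.24  0.   -1.01  0.26]
shift [23.8  2.8 -2.7] rot [-0.608 -0.001  0.002] carton mm [  0.8   3.8 173.8]
```

View pics/s13.png

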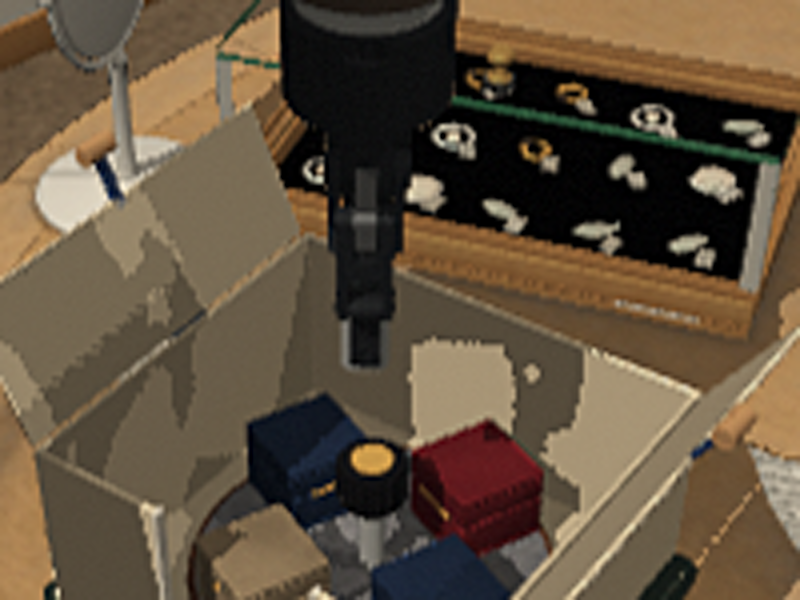

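Both flaps stay folded back. Next: rotate and descend over the knob.

>>> {"name": "play_rows", "arguments": {"steps": [[[5,2,-2],[-0.12,0,0]],[[10,2,-3],[-0.24,0,0]],[[15,2,-3],[-0.36,0,0]],[[20,2,-3],[-0.48,0,0]],[[24,2,-3],[-0.6,0,0]]]}}

```text
time_s: 9.75
position: [0.5471, 0.1117, 0.1492]
orientation: [0.074, -0.703, 0.074, 0.703]
wrist_force: [-0.5, -0.2, 0.3]
grip_width: 0.801
```

>>> {"name": "play_rows", "arguments": {"steps": [[[0,0,0],[0,0,0]],[[0,0,0],[0,0,0]]]}}

```text
time_s: 9.92
position: [0.5473, 0.1118, 0.1494]
orientation: [0.077, -0.703, 0.077, 0.703]
wrist_force: [-0.4, 0.8, -0.0]
grip_width: 0.795
```

Run:
```python
from h import *
rep()
go(W(0,0,70),down(np.pi+1.2))
```

```text
t 9.92 K [ -0.4  -2.7 149.4] yaw(tool y, carton) -1.961 tilt -1.0 F [-0.4  0.8 -0. ] w 0.795 q [ 0.49  0.35 -0.27  0.   -0.95  0.86]
shift [79.4 -2.7  0.6] rot [-0.02  0.   -0.  ] carton mm [ -0.4  -2.7 149.4]
```

>>> {"name": "play_rows", "arguments": {"steps": [[[20,-2,0],[0,0,0]],[[40,-2,0],[0,0,0]],[[60,-2,0],[0,0,0]],[[73,-2,0],[0,0,0]],[[79,-2,0],[0,0,0]]]}}

```text
time_s: 10.33
position: [0.5469, 0.1135, 0.0688]
orientation: [0.076, -0.702, 0.077, 0.704]
wrist_force: [-0.0, -0.7, -0.2]
grip_width: 0.8
```

>>> {"name": "play_rows", "arguments": {"steps": [[[0,0,0],[0,0,0]],[[0,0,0],[0,0,0]],[[0,0,0],[0,0,0]],[[0,0,0],[0,0,0]],[[0,0,0],[0,0,0]]], "jaw": 1}}

```text
time_s: 10.75
position: [0.5491, 0.1153, 0.072]
orientation: [-0.076, 0.704, -0.074, -0.702]
wrist_force: [-0.8, 6.1, 3.1]
grip_width: 0.399
```

Run:
```python
from h import *
rep()
c=cam("top"); s=cam("scene"); crop(s,200,80,400,230,4,"s14.png");crop(c,190,110,390,260,4,"t14.png")
```

```text
t 10.75 K [ 2.   0.5 72. ] yaw(tool y, carton) -1.958 tilt -1.0 F [-0.8  6.1  3.1] w 0.399 q [ 0.5   0.44 -0.35 -0.   -0.77  0.86]
```

View pics/s14.png

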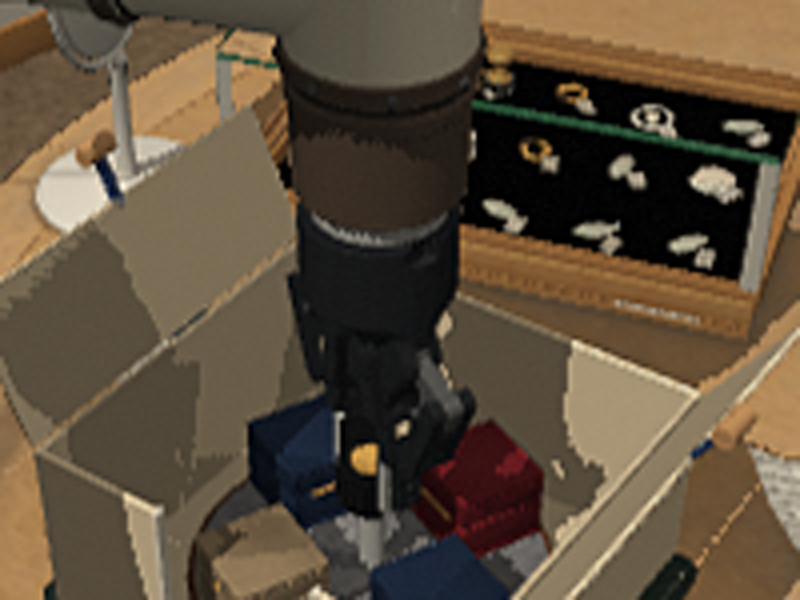

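View pics/t14.png

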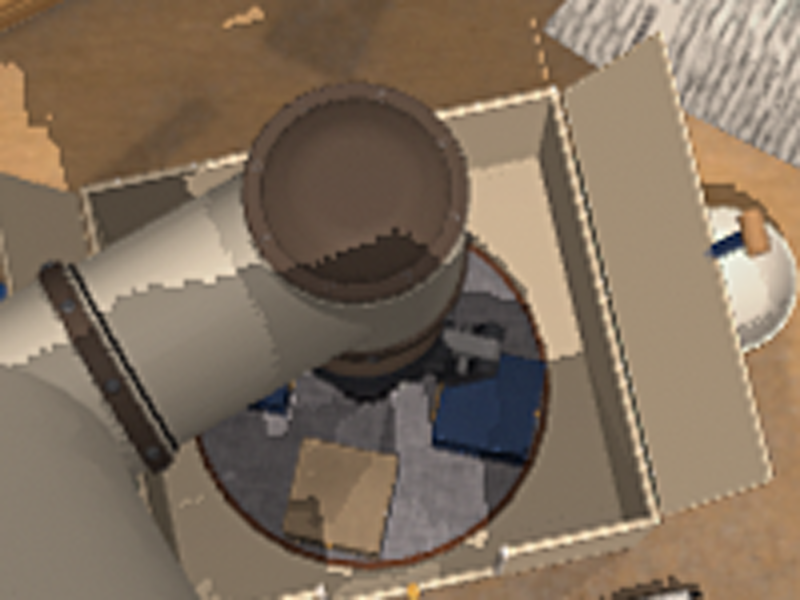

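>>> {"name": "play_rows", "arguments": {"steps": [[[0,0,0],[0.06,0,0]],[[0,0,0],[0.16,0,0]],[[0,0,0],[0.27,0,0]],[[0,0,0],[0.39,0,0]],[[0,0,0],[0.5,0,0]]]}}

```text
time_s: 11.27
position: [0.5485, 0.1143, 0.0719]
orientation: [-0.249, 0.663, -0.248, -0.661]
wrist_force: [-2.2, 1.6, 5.3]
grip_width: 0.396
```

Run:
```python
from h import *
rep()
c=cam("top"); s=cam("scene"); crop(s,200,80,400,230,4,"s15.png")
```

```text
t 11.27 K [ 1.2 -0.4 71.9] yaw(tool y, carton) -2.463 tilt -1.0 F [-2.2  1.6  5.3] w 0.396 q [ 0.49  0.44 -0.36  0.   -0.77  0.36]
```

View pics/s15.png

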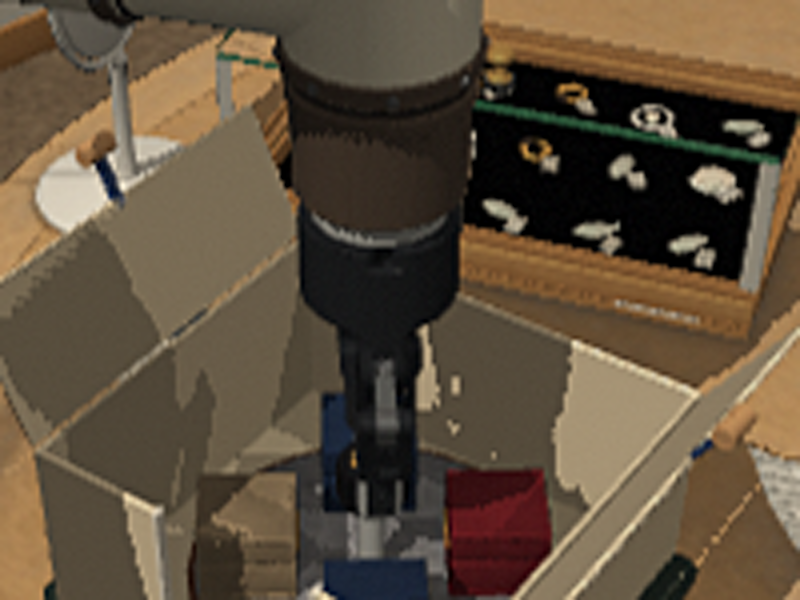

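Carousel turns clockwise with the gripper. Continue.

>>> {"name": "play_rows", "arguments": {"steps": [[[0,0,0],[0.11,0,0]],[[0,0,0],[0.22,0,0]],[[0,0,0],[0.33,0,0]],[[0,0,0],[0.44,0,0]],[[0,0,0],[0.55,0,0]]]}}

```text
time_s: 11.78
position: [0.5474, 0.1135, 0.0719]
orientation: [-0.419, 0.57, -0.419, -0.569]
wrist_force: [-5.1, 1.0, 8.0]
grip_width: 0.396
```

>>> {"name": "play_rows", "arguments": {"steps": [[[0,0,0],[0.11,0,0]],[[0,0,0],[0.22,0,0]],[[0,0,0],[0.33,0,0]],[[0,0,0],[0.44,0,0]],[[0,0,0],[0.55,0,0]]]}}

```text
time_s: 12.2
position: [0.5461, 0.1135, 0.0719]
orientation: [0.557, -0.434, 0.559, 0.435]
wrist_force: [-9.2, 2.5, 11.5]
grip_width: 0.401
```

>>> {"name": "play_rows", "arguments": {"steps": [[[0,0,0],[0.11,0,0]],[[0,0,0],[0.22,0,0]],[[0,0,0],[0.33,0,0]],[[0,0,0],[0.44,0,0]],[[0,0,0],[0.55,0,0]]]}}

```text
time_s: 12.62
position: [0.5449, 0.1141, 0.0719]
orientation: [0.653, -0.266, 0.657, 0.267]
wrist_force: [-12.4, 6.7, 12.7]
grip_width: 0.4
```

>>> {"name": "play_rows", "arguments": {"steps": [[[0,0,0],[0.11,0,0]],[[0,0,0],[0.22,0,0]],[[0,0,0],[0.33,0,0]],[[0,0,0],[0.4,0,0]],[[0,0,0],[0.45,0,0]]]}}

```text
time_s: 13.03
position: [0.5443, 0.1149, 0.0719]
orientation: [0.696, -0.114, 0.7, 0.115]
wrist_force: [-15.5, 9.5, 13.4]
grip_width: 0.4
```

Run:
```python
from h import *
rep()
c=cam("top"); s=cam("scene"); crop(s,200,100,400,250,4,"s16.png");crop(c,190,110,390,260,4,"t16.png")
```

```text
t 13.03 K [-2.7  0.9 71.9] yaw(tool y, carton) 1.722 tilt -1.0 F [-15.5   9.5  13.4] w 0.4 q [ 0.5   0.44 -0.36 -0.   -0.78 -1.74]
```

View pics/s16.png

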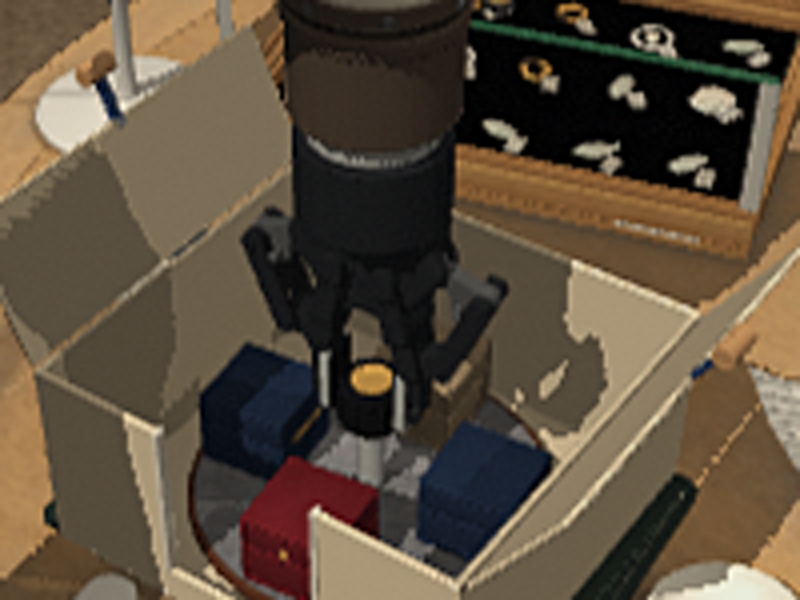

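View pics/t16.png

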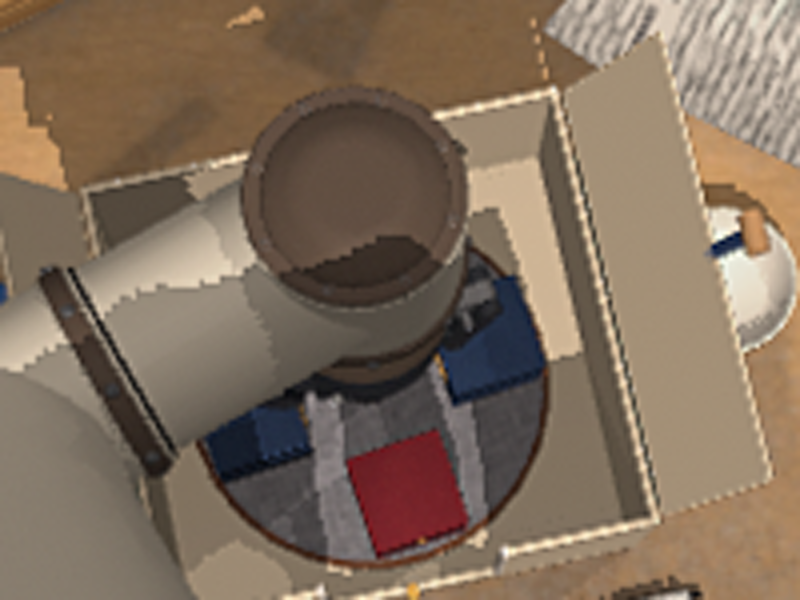

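Run:
```python
from h import *
c=cam("top"); s=cam("scene")
T=lambda x,y:(190+x/4,110+y/4); S=lambda x,y:(200+x/4,100+y/4)
P=[K(atz(c,T(*u),.061)) for u in((378,557),(468,525),(438,430),(347,460))]
for p in P: print(p.round(1))
Q=[K(atz(s,S(*u),.061)) for u in((242,522),(292,457),(380,487))]
for p in Q: print("s",p.round(1))
o=(P[0]+P[1])/2;i=(P[2]+P[3])/2
print("outer mid",o,"ang centre",np.arctan2(*-(o+i)[1::-1]),"axis dir",np.arctan2(*-(o-i)[1::-1]))
print("latch",K(tri(c,T(422,540),s,S(283,553))[0]),"marker",K(tri(c,T(412,592),s,S(240,616))[0]))
q=K(atz(s,S(283,553),.04));print(q)
```

```text
[-98.7  15.   61. ]
[-91.7 -34.4  61. ]
[-39.5 -29.4  61. ]
[-45.4  20.7  61. ]
s [-97.8  10.5  61. ]
s [-46.6  18.1  61. ]
s [-38. -31.  61.]
outer mid [-95.19019465  -9.69750353  61.        ] ang centre 0.10166804890499602 axis dir 0.10115088148211909
latch [-92.80251561 -10.08348719  46.89178207] marker [-116.26484563    0.13899074   14.40219179]
[-87.42302341  -6.43625071  40.        ]
```

>>> {"name": "play_rows", "arguments": {"steps": [[[0,0,0],[0.04,0,0]],[[0,0,0],[0.08,0,0]],[[0,0,0],[0.11,0,0]],[[0,0,0],[0.11,0,0]],[[0,0,0],[0.11,0,0]]]}}

```text
time_s: 13.65
position: [0.5443, 0.1152, 0.0719]
orientation: [0.701, -0.076, 0.705, 0.077]
wrist_force: [-14.4, 11.2, 14.5]
grip_width: 0.398
```

Run:
```python
from h import *
rep()
c=cam("top"); s=cam("scene"); crop(s,220,180,320,255,8,"s17.png");crop(c,250,200,350,275,8,"t17.png");cv2.imwrite("pics/s17f.png",s["img"]);cv2.imwrite("pics/t17f.png",c["img"])
```

```text
t 13.65 K [-2.8  1.2 71.9] yaw(tool y, carton) 1.616 tilt -1.0 F [-14.4  11.2  14.5] w 0.398 q [ 0.5   0.44 -0.36 -0.   -0.78 -1.85]
```

View pics/s17.png

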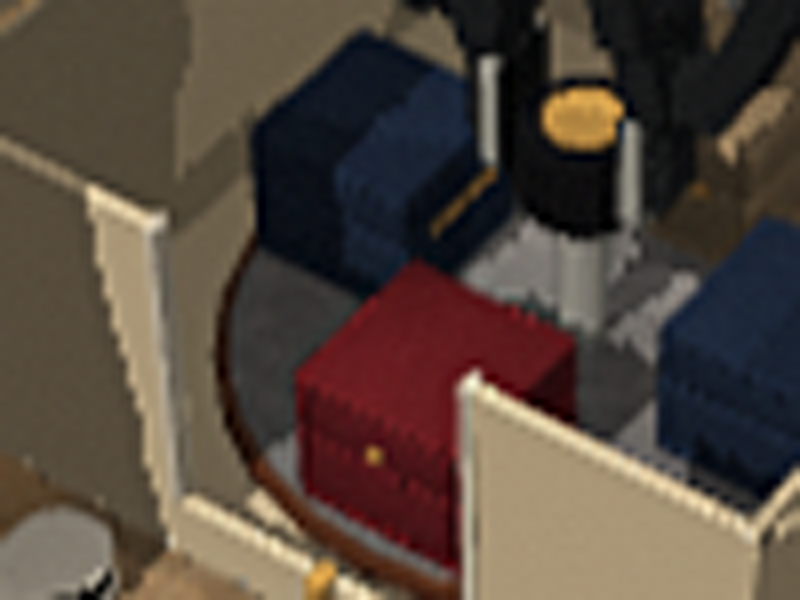

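View pics/t17.png

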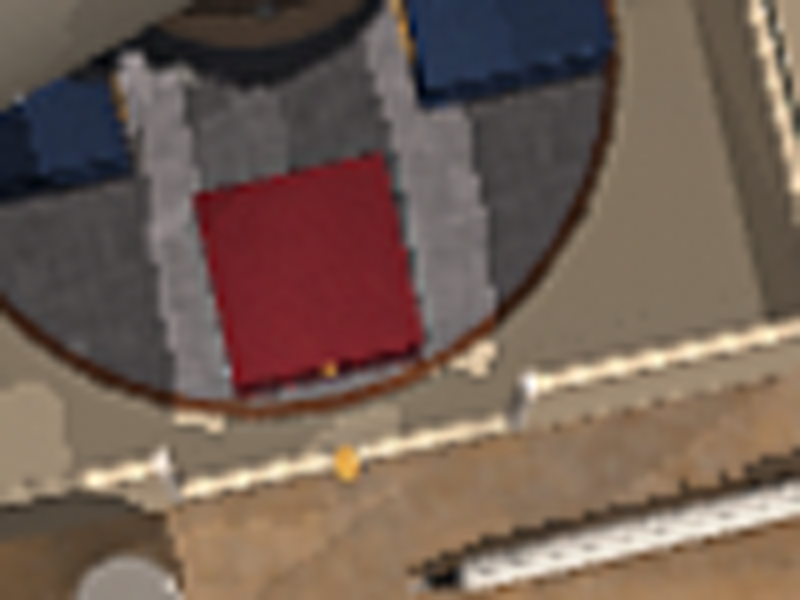

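View pics/t17f.png

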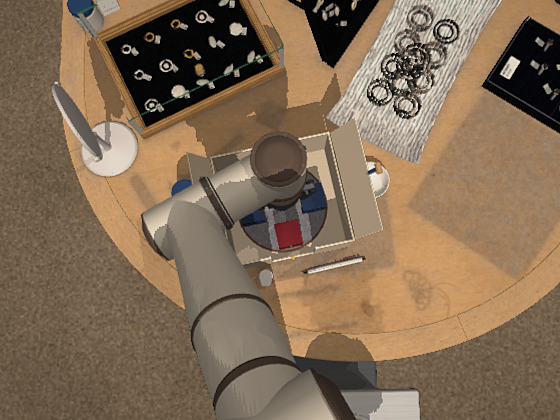

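View pics/s17f.png

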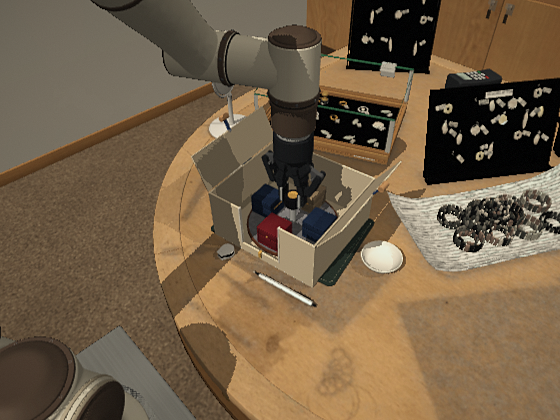

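Run:
```python
from h import *
c=cam("top"); s=cam("scene")
T=lambda x,y:(250+x/8,200+y/8); S=lambda x,y:(220+x/8,180+y/8)
P=[K(atz(c,T(*u),.061)) for u in((235,388),(422,347),(385,155),(195,197))]
for p in P: print(p.round(1))
for u in((298,375),(418,262),(577,345)): print("s",K(atz(s,S(*u),.061)).round(1))
o=(P[0]+P[1])/2;i=(P[2]+P[3])/2
print("outer mid",o,"ang",np.arctan2(*-(o+i)[1::-1]),np.arctan2(*-(o-i)[1::-1]))
print("latch",K(tri(c,T(330,369),s,S(374,455))[0]),"marker",K(tri(c,T(347,464),s,S(320,580))[0]))
p=K(tri(c,(190+753/4,110+230/4),s,(200+738/4,80+345/4+20))[0]);print("right toggle?",p)
p=K(tri(c,(190+753/4,110+230/4),s,(200+735/4,100+347/4))[0]);print("right toggle",p,np.pi-np.arctan2(p[2]-118,-125-p[1]))
# left toggle: scene only, at carton x=0 plane
d=ray(s,(200+97/4,100+68/4)); t=-((s["xyz"]-C)@EX)/(d@EX); p=K(s["xyz"]+t*d); print("left toggle",p,np.pi-np.arctan2(p[2]-118,p[1]-125))
rep()
```

```text
[-95.   25.1  61. ]
[-94.3 -24.8  61. ]
[-42.8 -25.7  61. ]
[-43.6  25.4  61. ]
s [-93.7  21.9  61. ]
s [-44.  22.  61.]
s [-44.6 -28.5  61. ]
outer mid [-94.63090222   0.17700103  61.        ] ang -0.00015482206771483308 -0.006469017444061018
latch [-93.34533845  -0.68395603  45.52429255] marker [-116.82551493   -0.56062935   19.97897596]
right toggle? [   2.28908793 -185.82535067  204.54350595]
right toggle [   2.07871542 -185.44574379  203.56228317] 2.1858401417479643
left toggle [6.84615922e-14 1.72917947e+02 2.11740396e+02] 2.043345608254418
t 13.85 K [-2.8  1.2 71.9] yaw(tool y, carton) 1.616 tilt -1.0 F [-15.2  10.3  15. ] w 0.398 q [ 0.5   0.44 -0.36 -0.   -0.78 -1.85]
```

>>> {"name": "play_rows", "arguments": {"steps": [[[0,0,0],[0,0,0]],[[0,0,0],[0,0,0]],[[0,0,0],[0,0,0]],[[0,0,0],[0,0,0]],[[0,0,0],[0,0,0]]]}}

```text
time_s: 14.27
position: [0.5443, 0.1152, 0.0719]
orientation: [0.701, -0.076, 0.705, 0.077]
wrist_force: [-15.3, 10.6, 13.5]
grip_width: 0.4
```

Run:
```python
from h import *
from cell import workorder
rep(); print(workorder.close_job())
```

```text
t 14.27 K [-2.8  1.2 71.9] yaw(tool y, carton) 1.616 tilt -1.0 F [-15.3  10.6  13.5] w 0.4 q [ 0.5   0.44 -0.36 -0.   -0.78 -1.85]
the job is handed in; nothing more can be done
None
```

I opened both flaps by their toggles and turned the carousel about 2.7 rad clockwise by its knob. The red box now faces the window, and I handed in at 14.3 s still gripping the knob. The right toggle slipped out of the fingers partway, so I pushed that flap the rest of the way back with the closed fingers. No verdict is reported.

What the last checks showed:
- **Flaps:** from the pictures, left about 2.04 rad and right about 2.19 rad, against the 1.7 rad needed. The left angle comes from the scene camera alone.
- **Red box:** its front middle is within about 1 mm of the carton's middle line in the top view, and the angle error is under 0.01 rad. Corners read from the scene camera alone sit about 3 mm further to the right, still inside the 10 mm allowed.
- **Grip:** the grasp point is about 3 mm from the knob's axis and just under 91 mm above the table, below the knob's top. The opening reads 0.40, about 34 mm, which fits the 36 mm knob. I did not measure the finger force on the knob directly.
- **Wrist force:** it was steady at about 23 N, because the hand sits slightly off the knob's axis.
- **Bystanders:** the jar, dish, loupe and pen look unmoved in the pictures, though I did not re-measure them.

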